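# Roll the hexagonal beam drilled face up and clamp it with the torque lever

### The arm

A 6-joint arm with a two-finger parallel gripper is mounted at the origin on the work surface. World frame = base frame: x ahead of the robot, y to its left, z up, the work surface at z = 0. Lengths are in m, angles in rad, forces in N, time in s.
With the tool pointing down it reaches from about 0.35 to 0.975 m from the base axis. Payload 4.9 kg.
Tool frame: the origin (TCP) lies between the finger pads; the fingertips stand 8 mm ahead of it and the grasp point (between the pads) lies 11 mm behind it (manip.tip_reach is the distance from the TCP to the fingertips, in m); z points along the fingers, x is the direction in which the jaws open and shut, and the axes are right-handed (so a half turn about z gives the same grasp; the last joint's range is limited). The gripper opens to 85 mm and grips with 20 to 120 N. Pads are 22 mm wide; open, the fingers measure 114 mm over their backs; the gripper's body (76 mm by 85 mm) begins 54 mm behind the grasp point. The pads swing forward as they close: fully open they stand 13 mm farther back than shut.
Start: joints at [-1.406, 0.053, 1.613, -0, 1.476, -0.119], TCP at [0.175, -0.6, 0.239] pointing down, gripper open.
Joint ranges: [-3.01, 3.01], [-1.01, 2.22], [0.06, 2.58], [-1.02, 4.17], [0.09, 2.62], [-3.14, 3.14]. Speed limits (rad/s): [2.57, 2.57, 3.14, 3.14, 3.14, 3.14].

### API

Orientations are given as a rotation vector (axis times angle).
In Python, from cell import manip gives the robot as it stands. The module is installed in compiled form; this text tells all that it offers.
- The arm moves only by the tool play_rows, never from a script. Its argument "commands" is a list of rows, each a list of 7 numbers: the shift along the tool's x, y, z in cm, then the turn, a rotation vector about the tool's x, y, z in rad, then the opening, from 0 (shut) to 1 (fully open). In form: [[x, y, z, rx, ry, rz, fingers], ...]. A call has exactly 10 rows; each row is the pose to reach, as a shift and turn from the pose measured when the call began, along the tool's axes at that moment; what a row does not reach only later rows make up. A row lasts 1/8 s, in which the tool goes at most 62.5 mm and 10.7 degrees, less where a joint would pass 70% of its speed; a pose out of reach is approached as far as the arm can. A call with a gripper value outside its range is refused whole. The fingers move at their own pace and stop on an object; "force" is the grip in N (left out, the last holds). Time passes only in rows, so rows that repeat a pose let the fingers close, or fill a call up. It gives the time, the measured TCP pose, the force and the opening at its end, in the units of the state.
- manip.get_obs(): the state, without advancing time (a new reading comes with each control period).
- manip.get_image(name): name is "scene" or "top"; returns the picture (480x640x3 uint8, red, green, blue); there is no depth.
- manip.camera_params(name): a dict with "fx", "fy", "cx", "cy" (pixels), "k1" (the pictures are not rectified: a ray, as slopes to the right and down, at radius r is drawn at 1 + k1 r^2 times it, then the intrinsics apply), "rvec" (rotation vector, rad) and "tvec" (3), from world to camera coordinates, as OpenCV has them. Camera axes: x right, y down, z forward; pixel columns grow to the right and rows downward; lengths in m; the calibration is good to about 2 mm. A picture is of the moment at which its call begins. camera_params takes no time and is no camera call.
- manip.hand_in(): hands the job in, once; it reports no verdict.
The state is a dict: "time": time; "qpos": joint angles; "joint_velocities": joint speeds; "joint_torque": joint torques, N m; "position": TCP position; "ee_rot": TCP orientation; "wrist_force": force on the tool from outside, world axes, zero at the start; "wrist_torque": the same for the moment, N m; "finger_gap": finger opening in m.
Only numpy, scipy, OpenCV 4.12 (cv2) and the standard library are available. Lean on these libraries where they do the work, as an engineer would, in place of code of your own. Each camera call takes 0.05 s, during which the arm holds its last target.

### The job

Set up the cantilever experiment: roll the hexagonal wooden beam over on its bed, towards the robot and without lifting it off, until the face with the three drilled holes is on top and one end lies under the clamp's foot. Then push the clamp's torque lever round clockwise (seen from above) until it clicks, stop at once without forcing it on against its end stop, and let go, leaving the beam clamped flat along the bed and the shuttlecock, the marker disc and the steel rule where they are.

Things in the scene. Friction and masses are not known exactly. Their poses are not given: they have to be found in the camera images.
- bed: Flat bed plate with a grippy dark rubber face (friction about 1), fixed to the bench, 180 (x) by 290 (y) by 20 mm high; origin at the centre of its underside, z up, its top at z = 20 mm. Its -x side looks roughly towards the robot; its yaw varies by up to 0.3 rad. The beam is to roll towards -x of this frame.
- beam: Wooden hexagonal beam, 40 mm across flats (each 23 mm), 180 mm long, about 0.2 kg, lying on a flat along the bed's y. Origin at its middle, on the axis, 20 mm over the bed top; y along its length as the bed's y; z is the outward normal of the face with three 14 mm dark holes. At the start z points down to the bed's +x, 120 degrees from up: two rolls of one flat to the bed's -x bring it on top.
- beam_hole (a point): Middle hole of the beam's drilled face (20 mm from the axis, at y = -20 mm). A fingertip pushed level only slides the beam. Set on its upper +x slope 25 mm over the bed and carried up and over in an arc about its lower -x edge (11.5 mm beside the axis), it tips the beam, which past 30 degrees drops on to the next flat. A roll moves the axis 23 mm; after two it is under the foot.
- clamp: Grey clamp frame standing on the bed; origin near the centre of the bed's top, x and y as the bed's. Its column stands at y = 115 to 141 mm, 36 mm wide about x = -10 mm; its arm, 34 mm wide, reaches from the column over the bed to y = 49 mm, 79 to 110 mm over the bed top. Its height varies by 3 mm either way.
- foot: Pressing foot under the arm's end, a rubber-faced disc of 28 mm diameter at about x = -10, y = +70 mm of the bed. Origin at the centre of its lower face, which starts 49 to 58 mm over the bed top so that the beam can roll beneath it. It moves straight down 10 mm per rad of spindle turn.
- spindle: Steel spindle head, 40 mm wide, over the foot (x = -10, y = 70 mm of the bed); origin on its vertical axis, z up, x along the lever at rest (first roughly to the robot). Clockwise from above lowers the foot. It turns stiffly with 0.7 N m, stays where left, and after 0.9 to 1.8 rad stops as the foot meets the beam (where is not known); rising torque over another 0.05 to 0.3 rad leads to the click.
- handle (a point): Point on the axis of the torque lever's round grey grip, 100 mm from the spindle axis, about 127 mm over the bed top. The grip is 22 mm thick and spans 60 to 140 mm from the spindle axis; push it round from its side with a fingertip. It moves rigidly with the spindle up to 1.2 N m (12 N at 0.1 m).
- lever: The torque lever itself, hinged on the spindle axis (origin there), x along the grip. Over 1.2 N m it clicks: it gives way clockwise relative to the spindle and its resistance falls off towards 0.6 N m, up to a hard end stop at 0.45 rad, where it over-tightens the clamp. It has clicked once it has given way by 0.1 rad (handle 10 mm to -y in the spindle's frame). Let go, it springs back in line.
- shuttle: White shuttlecock standing on its feathers, 65 mm wide, 84 mm high; origin at the centre of its underside. Bystander, beside the bed's -y end.
- marker: White plastic field-marker disc, 120 mm wide, 34 mm high; origin at the centre of its underside. Bystander, beside the bed's +y end.
- rule: Steel rule, 28 by 200 by 5 mm, lying flat between the bed and the robot; origin at the centre of its underside. Bystander.

How it is judged:
On the way, in this order (a step that is already met when the one before it is completed fails the run):
1. the beam lies still on the bed with its drilled face on top (angle between beam's own z axis and vertical below 0.1 rad and linear speed of beam below 0.03 m/s), for 0.2 s.
2. the lever clicks (gives way by 0.1 rad) with the foot pressing on the beam (y of handle in the frame of spindle below -0.01 m and contact force between foot and beam above 20 N).
At the end, for the whole second after the job is handed in: The beam lies at rest flat on the bed with its drilled face up (within 0.1 rad) and along the bed (within 0.35 rad), the foot presses on it with more than 20 N, and the lever has sprung back in line with its spindle (handle point within 4 mm) (angle between beam's own z axis and vertical below 0.1 rad and contact force between foot and beam above 20 N and y of handle in the frame of spindle above -0.004 m and angle between the y axis of beam and the y axis of bed, either way round below 0.35 rad and linear speed of beam below 0.01 m/s); the robot touches nothing.
It fails at once if the beam is lifted off the bed (its axis more than 40 mm over the bed top) (z of beam in the frame of bed above 0.06 m).
It fails at once if the beam falls off the bed (z of beam in the frame of bed below 0.03 m).
It fails at once if the lever is forced against its end stop (given way by over 0.42 rad) (y of handle in the frame of spindle below -0.0408 m).
It fails at once if the clamp is over-tightened (foot on beam over 90 N) (contact force between foot and beam above 90 N).
It fails at once if the shuttlecock, marker disc or rule is moved by more than 30 mm (distance of any of shuttle, marker, rule from where it was at the start of the episode above 0.03 m).
It also fails if it takes over 72 s, if anything falls off the work surface, if the arm or the gripper's body presses on something with over 40 N, if the wrist force passes 120 N, or if a joint passes its speed limit or range.

## Working session

There is one attempt and no reset: what is moved stays moved. The work goes in short steps, Python scripts to look and compute and a tool call to move; the robot and the scene stay as the last step left them, time stands still between calls to the robot, and variables do not carry over. Pictures are saved under pics/ and viewed, and the job is handed in when it is done.

Besides the shell and the picture viewer there is one more tool, called as a command line: name --pt "numbers of a row" for each row, then --argument value for the rest. play_rows: Moves the arm, as the interface text tells. Its arguments: {"type":"object","properties":{"commands":{"type":"array","items":{"type":"array","items":{"type":"number"}}},"force":{"type":"number"}},"required":["commands"]}

```bash
mkdir -p pics; python3 - <<'E'
from cell import manip
import cv2
for n in("scene","top"):
    im=manip.get_image(n); cv2.imwrite(f"pics/{n}0.png",im[:,:,::-1]); print(n,manip.camera_params(n))
print(manip.get_obs(), manip.tip_reach)
E
```

```text
scene {'fx': 503.81364087568124, 'fy': 503.81364087568124, 'cx': 328.51973918555206, 'cy': 236.42821780459658, 'k1': -0.09925657435322431, 'rvec': array([ 2.30300273,  1.02390984, -0.34563734]), 'tvec': array([-0.34855421, -0.26662705,  1.22134043])}
top {'fx': 494.0898065366487, 'fy': 494.0898065366487, 'cx': 321.1983769757244, 'cy': 246.67800096318496, 'k1': 0.012984043548062325, 'rvec': array([ 2.18408893, -2.14495995,  0.10958108]), 'tvec': array([-0.05087516,  0.57515843,  0.84305564])}
{'time': 0.1, 'qpos': array([-1.40601852e+00,  5.33348115e-02,  1.61416538e+00,  2.14882631e-05,
        1.47598546e+00, -1.18993385e-01]), 'joint_velocities': array([ 0.00228015, -0.00104796, -0.00391056,  0.00024154, -0.00080257,
        0.00237157]), 'joint_torque': array([-1.17178733e-03, -3.94909501e+01, -3.71364856e+01, -2.41712805e-04,
        3.93787224e-03, -1.85914899e-05]), 'position': array([ 0.17490575, -0.59945694,  0.23815348]), 'ee_rot': array([-2.51219160e+00,  1.88419271e+00,  2.12607234e-03]), 'wrist_force': array([-0.18513817, -0.83284091,  0.23984196]), 'wrist_torque': array([ 0.01780231,  0.0311564 , -0.0362149 ]), 'finger_gap': 0.0848706437800452} 0.008
```

```bash
ls .
```

```text
pics
```

View pics/scene0.png

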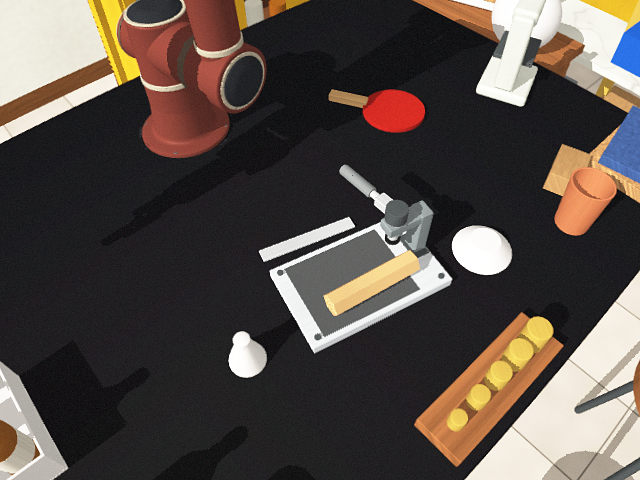

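View pics/top0.png

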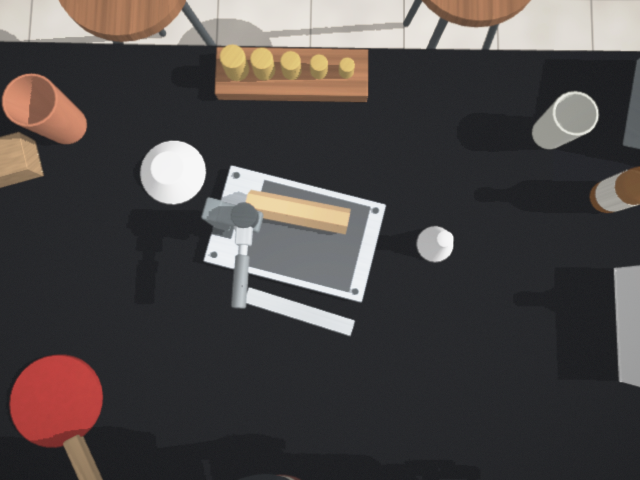

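The scene picture shows the bed with its corners near (270,272), (315,350) and (450,282), the beam from (330,305) to (415,260), and the lever grip at (355,180). In the top view the bed corners are about (231,167), (385,205), (362,300) and (205,262), and the grip runs from (243,240) to (239,305). I'll enlarge both.

```bash
cat > h.py <<'E'
import numpy as np, cv2
from cell import manip
from scipy.spatial.transform import Rotation as R
def cam(n):
    p=manip.camera_params(n); K=np.array([[p['fx'],0,p['cx']],[0,p['fy'],p['cy']],[0,0,1]])
    return K,np.array([p['k1'],0,0,0,0.]),np.array(p['rvec']),np.array(p['tvec'])
def proj(n,P):
    K,d,r,t=cam(n); return cv2.projectPoints(np.array(P,float).reshape(-1,1,3),r,t,K,d)[0].reshape(-1,2)
def ray(n,uv):
    K,d,r,t=cam(n); x=cv2.undistortPoints(np.array([[uv]],float),K,d)[0,0]
    Rm=cv2.Rodrigues(r)[0]; return -Rm.T@t, Rm.T@np.array([x[0],x[1],1])
def atz(n,uv,z):
    o,v=ray(n,uv); return o+v*(z-o[2])/v[2]
def tri(us,ut):
    o1,v1=ray("scene",us);o2,v2=ray("top",ut)
    s=np.linalg.lstsq(np.c_[v1,-v2],o2-o1,rcond=None)[0]
    a=o1+s[0]*v1;b=o2+s[1]*v2; return (a+b)/2,np.linalg.norm(a-b)
def crop(n,name,x,y,w,h,k,im=None):
    if im is None: im=manip.get_image(n)[:,:,::-1]
    c=cv2.resize(im[y:y+h,x:x+w],None,fx=k,fy=k,interpolation=cv2.INTER_CUBIC)
    cv2.imwrite("pics/"+name,c)
E
python3 - <<'E'
from h import *
crop("top","t1.png",195,155,200,150,4,cv2.imread("pics/top0.png"))
crop("scene","s1.png",255,160,200,150*200//150-4,4,cv2.imread("pics/scene0.png")) if 0 else crop("scene","s1.png",255,160,200,150,4,cv2.imread("pics/scene0.png"))
crop("scene","s2.png",255,210,200,150,4,cv2.imread("pics/scene0.png"))
E
```

```text
(no output)
```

View pics/t1.png

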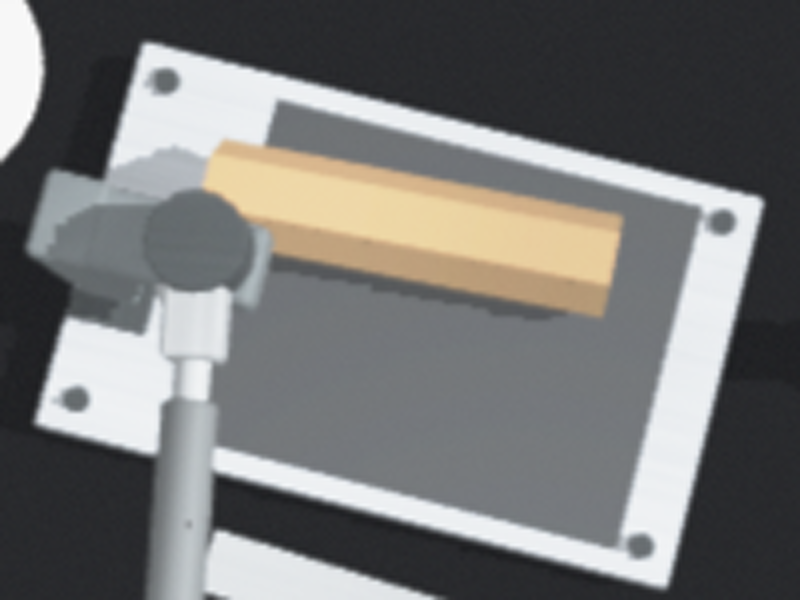

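View pics/s1.png

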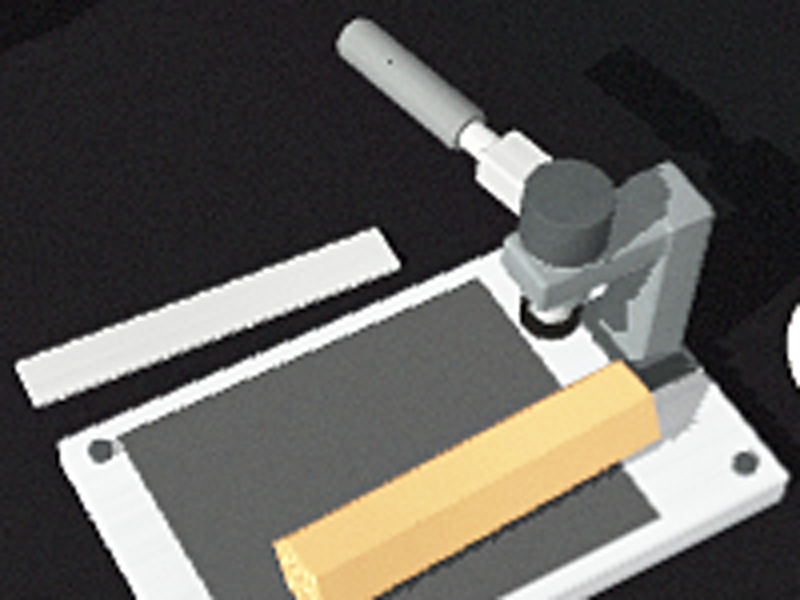

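View pics/s2.png

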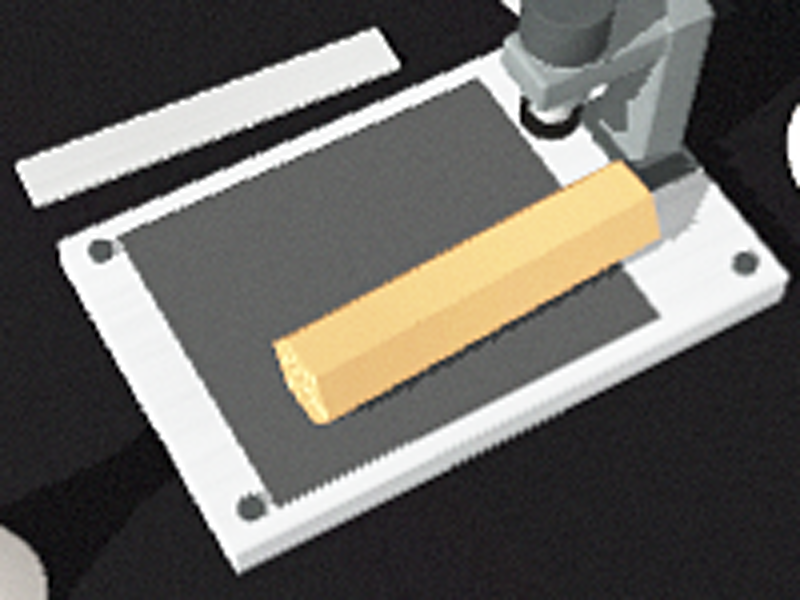

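```bash
cat > fit.py <<'E'
from h import *
from scipy.optimize import least_squares
T=lambda x,y:(195+x/4,155+y/4); S=lambda x,y:(255+x/4,210+y/4)
bt=[((.09,.145,.02),T(145,42)),((.09,-.145,.02),T(763,200)),((-.09,-.145,.02),T(668,588)),((-.09,.145,.02),T(36,424))]
bs=[((-.09,-.145,.02),S(60,243)),((.09,-.145,.02),S(238,572)),((.09,.145,.02),S(787,278))]
def W(p,P):
    P=np.atleast_2d(P); c,s=np.cos(p[2]),np.sin(p[2])
    return np.c_[p[0]+c*P[:,0]-s*P[:,1],p[1]+s*P[:,0]+c*P[:,1],P[:,2]]
def res(p):
    r=[]
    for n,L in(("top",bt),("scene",bs)):
        r.append((proj(n,W(p,[l[0] for l in L]))-np.array([l[1] for l in L])).ravel())
    return np.concatenate(r)
f=least_squares(res,[.7,0,0]); bed=f.x
if __name__=="__main__":
    print("bed",bed,f.fun.round(1))
    for P,t in(((.0115,-.09,.06),(619,228)),((-.0115,-.09,.06),(606,288)),((.023,-.09,.04),(622,215)),((-.023,-.09,.04),(602,317))):
        w=atz("top",T(*t),P[2]); c,s=np.cos(bed[2]),np.sin(bed[2]); d=w[:2]-bed[:2]
        print("top",P,[round(c*d[0]+s*d[1],4),round(-s*d[0]+c*d[1],4)])
    for P,t in(((-.0115,-.09,.06),(275,343)),((.0115,-.09,.06),(308,380)),((.023,-.09,.04),(325,424)),((-.0115,.09,.06),(620,162)),((.0115,.09,.06),(655,198))):
        w=atz("scene",S(*t),P[2]); c,s=np.cos(bed[2]),np.sin(bed[2]); d=w[:2]-bed[:2]
        print("sc",P,[round(c*d[0]+s*d[1],4),round(-s*d[0]+c*d[1],4)])
    for nm,a,b in(("tip",(343.5,166.5),(239,307)),("inner",(371.5,193),(241.8,256)),("head",(397.3,207.7),(244.7,215)),("head2",(397.3,207.7),(244.7,215))):
        w,e=tri(a,b);c,s=np.cos(bed[2]),np.sin(bed[2]); d=w[:2]-bed[:2]
        print(nm,w.round(4),round(e,4),"bed",[round(c*d[0]+s*d[1],4),round(-s*d[0]+c*d[1],4)])
E
python3 fit.py
python3 - <<'E'
from h import *
crop("top","t2.png",215,190,80,130,5,cv2.imread("pics/top0.png"))
E
```

```text
bed [ 0.60236926  0.00563731 -0.23180212] [ 0.  -0.3  0.4 -1.   0.3 -0.8  0.4 -0.2 -0.8  0.8 -0.3 -3.4  0.4  0.1]
top (0.0115, -0.09, 0.06) [np.float64(0.0521), np.float64(-0.0846)]
top (-0.0115, -0.09, 0.06) [np.float64(0.0255), np.float64(-0.0855)]
top (0.023, -0.09, 0.04) [np.float64(0.0618), np.float64(-0.0846)]
top (-0.023, -0.09, 0.04) [np.float64(0.0157), np.float64(-0.0871)]
sc (-0.0115, -0.09, 0.06) [np.float64(0.0261), np.float64(-0.0917)]
sc (0.0115, -0.09, 0.06) [np.float64(0.0488), np.float64(-0.0881)]
sc (0.023, -0.09, 0.04) [np.float64(0.0613), np.float64(-0.0865)]
sc (-0.0115, 0.09, 0.06) [np.float64(0.018), np.float64(0.0928)]
sc (0.0115, 0.09, 0.06) [np.float64(0.0424), np.float64(0.0953)]
tip [0.4703 0.0803 0.1565] 0.0014 bed [np.float64(-0.1457), np.float64(0.0424)]
inner [0.5465 0.0791 0.1482] 0.0015 bed [np.float64(-0.0712), np.float64(0.0586)]
head [0.6081 0.0754 0.164 ] 0.0013 bed [np.float64(-0.0104), np.float64(0.0692)]
head2 [0.6081 0.0754 0.164 ] 0.0013 bed [np.float64(-0.0104), np.float64(0.0692)]
```

View pics/t2.png

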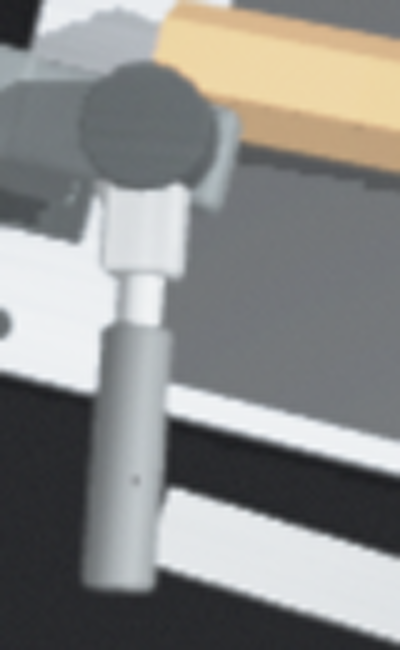

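The bed fit agrees to within about 1 px apart from one scene corner. The spindle axis comes out at bed (-10, 69) mm, as the text says. The beam axis is at bed x of about 35 mm with slight yaw. Next I'll plan the approach.

```bash
cat > plan.py <<'E'
from h import *
from fit import bed,W
def Rt(a):  # tool down, tool x at world angle a
    x=np.array([np.cos(a),np.sin(a),0]); z=np.array([0,0,-1.]); return np.c_[x,np.cross(z,x),z]
def b2w(x,y,z): return W(bed,[[x,y,z]])[0]   # z world
def rows(wps,o=None):
    o=o or manip.get_obs(); R0=R.from_rotvec(o['ee_rot']).as_matrix(); p=o['position']
    for P,a in wps:
        s=R0.T@(np.array(P)-p)*100; r=R.from_matrix(R0.T@Rt(a)).as_rotvec()
        print([round(float(v),2) for v in s]+[round(float(v),3) for v in r])
def st():
    o=manip.get_obs(); R0=R.from_rotvec(o['ee_rot']).as_matrix(); c,s=np.cos(bed[2]),np.sin(bed[2]); d=o['position'][:2]-bed[:2]
    print("t",round(o['time'],2),"p",o['position'].round(4),"bed",(c*d[0]+s*d[1]).round(4),(-s*d[0]+c*d[1]).round(4),"xang",round(float(np.arctan2(R0[1,0],R0[0,0])),3),"tilt",R0[2,2].round(4),"F",o['wrist_force'].round(2),"gap",round(o['finger_gap'],4),"q",o['qpos'].round(2))
    return o
E
python3 - <<'E'
from plan import *
st()
A=np.pi/2+bed[2]
for a in(A,A-np.pi):
    print(a); rows([(b2w(.090,-.012,.2),a),(b2w(.090,-.012,.053),a),(b2w(.0345+.0202+.011,-.012,.053),a)])
E
```

```text
t 0.1 p [ 0.1749 -0.5995  0.2382] bed -0.277 -0.6871 xang -1.287 tilt -1.0 F [-0.19 -0.83  0.24] gap 0.0849 q [-1.41  0.05  1.61  0.    1.48 -0.12]
1.3389942034152125
[-40.63, -65.22, 3.91, -0.003, 0.0, -2.626]
[-40.61, -65.21, 18.61, -0.003, 0.0, -2.626]
[-41.8, -63.1, 18.61, -0.003, 0.0, -2.626]
-1.8025984501745806
[-40.63, -65.22, 3.91, 0.0, 0.002, 0.516]
[-40.61, -65.21, 18.61, 0.0, 0.002, 0.516]
[-41.8, -63.1, 18.61, 0.0, 0.002, 0.516]
```

play_rows --pt "-5 -8 0.5 0 0 0.06 0" --pt "-10 -16 1 0 0 0.12 0" --pt "-14 -23 1.5 0 0 0.18 0" --pt "-18 -29 1.8 0 0 0.24 0" --pt "-22 -35 2 0 0 0.3 0" --pt "-26 -41 2.4 0 0 0.36 0" --pt "-30 -48 2.8 0 0 0.42 0" --pt "-34 -54 3.2 0 0 0.48 0" --pt "-38 -60 3.6 0 0 0.516 0" --pt "-40.6 -65.2 3.9 0 0 0.516 0"

```text
time: 1.35
position: [0.5902, -0.1313, 0.2069]
ee_rot: [-1.949, 2.463, 0.003]
wrist_force: [1.4, -0.1, 0.1]
finger_gap: 0.0003
```

```bash
python3 - <<'E'
from plan import *
st()
A=np.pi/2+bed[2]-np.pi
rows([(b2w(.090,-.012,.2),A),(b2w(.090,-.012,.053),A),(b2w(.0345+.0202+.011,-.012,.053),A)])
E
```

```text
t 1.35 p [ 0.5902 -0.1313  0.2069] bed 0.0196 -0.1361 xang -1.803 tilt -1.0 F [ 1.36 -0.09  0.08] gap 0.0003 q [-0.34  0.03  1.69  0.    1.42  1.46]
[-12.41, -7.03, 0.7, 0.001, 0.002, -0.0]
[-12.39, -7.05, 15.4, 0.001, 0.002, -0.0]
[-12.39, -4.62, 15.41, 0.001, 0.002, -0.0]
```

play_rows --pt "-4 -2.3 0 0 0 0 0" --pt "-8 -4.6 0 0 0 0 0" --pt "-12 -7 1 0 0 0 0" --pt "-12.4 -7.1 4 0 0 0 0" --pt "-12.4 -7.1 8 0 0 0 0" --pt "-12.4 -7.1 12 0 0 0 0" --pt "-12.4 -7.1 13.5 0 0 0 0" --pt "-12.4 -7.1 13.5 0 0 0 0" --pt "-12.4 -7.1 13.5 0 0 0 0" --pt "-12.4 -7.1 13.5 0 0 0 0"

```text
time: 2.6
position: [0.6892, -0.027, 0.0745]
ee_rot: [-1.947, 2.461, -0.001]
wrist_force: [0.2, -0.7, -0.2]
finger_gap: -0.0
```

```bash
python3 - <<'E'
from plan import *
st()
crop("scene","s3.png",255,160,200,150,4);crop("top","t3.png",195,155,200,150,4)
A=np.pi/2+bed[2]-np.pi
rows([(b2w(.090,-.012,.053),A),(b2w(.0345+.0202+.011,-.012,.053),A)])
E
```

```text
t 2.6 p [ 0.6892 -0.027   0.0745] bed 0.092 -0.0118 xang -1.803 tilt -1.0 F [ 0.24 -0.66 -0.21] gap -0.0 q [-0.15  0.34  1.57  0.    1.23  1.65]
[0.02, 0.15, 2.08, -0.001, 0.002, -0.0]
[0.02, 2.58, 2.08, -0.001, 0.002, -0.0]
```

View pics/s3.png

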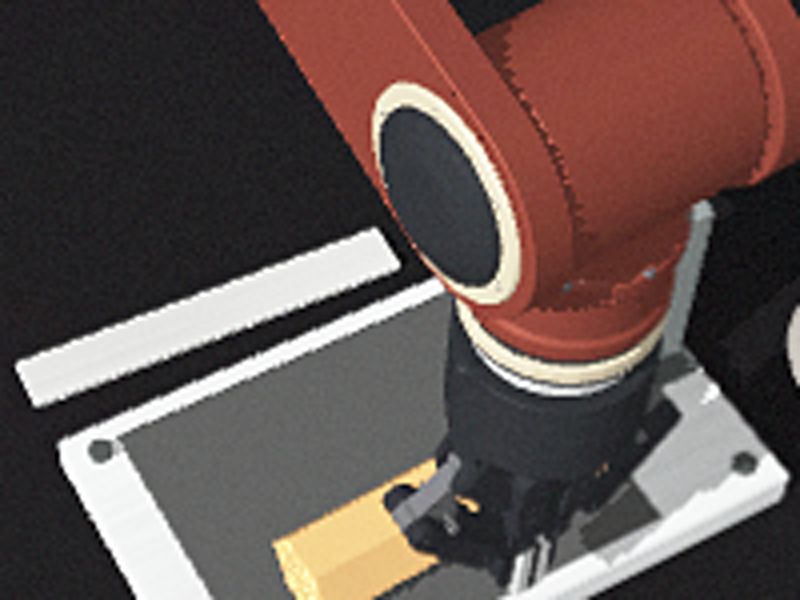

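View pics/t3.png

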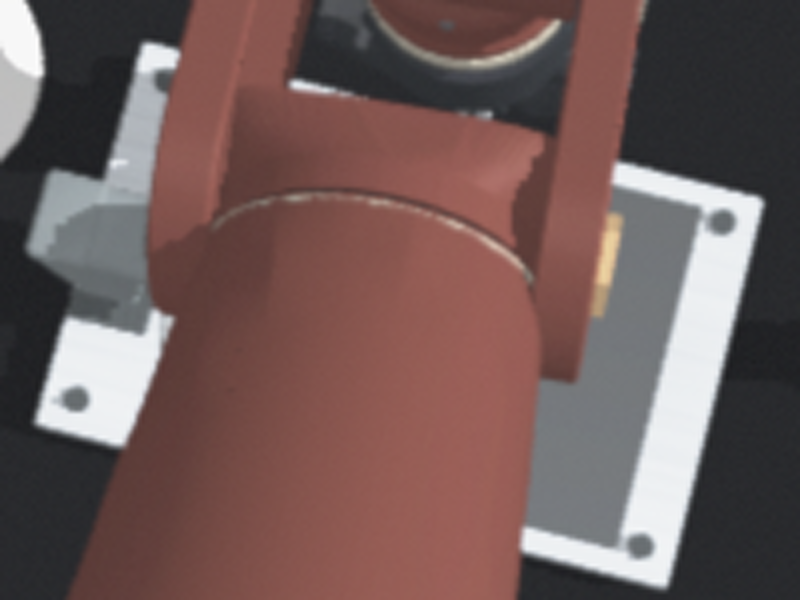

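Both views show the beam undisturbed with the closed fingers behind its +x side. I'll go down and touch.

play_rows --pt "0 0.1 1.0 0 0 0 0" --pt "0 0.1 2.1 0 0 0 0" --pt "0 0.6 2.1 0 0 0 0" --pt "0 1.1 2.1 0 0 0 0" --pt "0 1.5 2.1 0 0 0 0" --pt "0 1.8 2.1 0 0 0 0" --pt "0 2.1 2.1 0 0 0 0" --pt "0 2.3 2.1 0 0 0 0" --pt "0 2.5 2.1 0 0 0 0" --pt "0 2.6 2.1 0 0 0 0"

```text
time: 3.95
position: [0.6633, -0.0209, 0.0527]
ee_rot: [-1.948, 2.462, -0.0]
wrist_force: [0.3, 0.6, -0.5]
finger_gap: 0.0001
```

```bash
python3 - <<'E'
from plan import *
st()
crop("scene","s4.png",255,210,200,150,4)
A=np.pi/2+bed[2]-np.pi
E
```

```text
t 3.95 p [ 0.6633 -0.0209  0.0527] bed 0.0654 -0.0118 xang -1.803 tilt -1.0 F [ 0.31  0.62 -0.45] gap 0.0001 q [-0.14  0.31  1.65  0.    1.18  1.66]
```

View pics/s4.png

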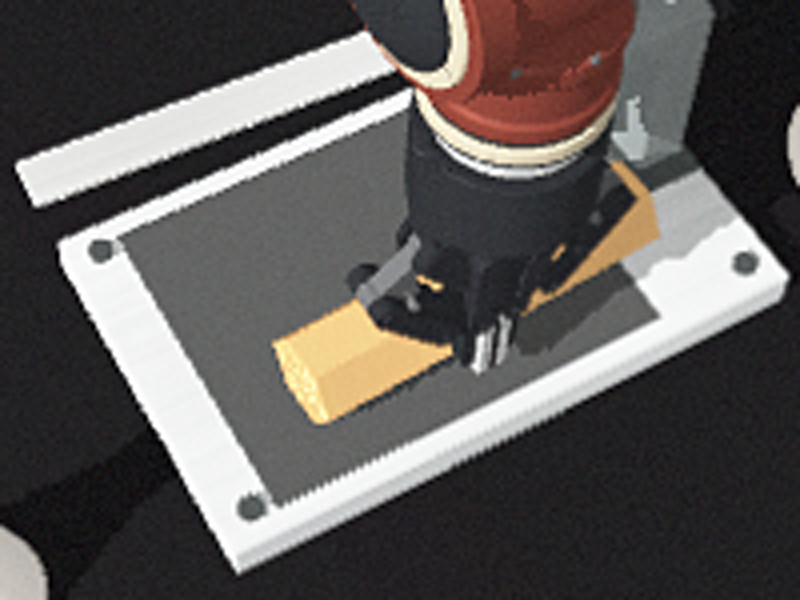

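No contact yet. I'll ease forward.

play_rows --pt "0 0.1 0 0 0 0 0" --pt "0 0.2 0 0 0 0 0" --pt "0 0.3 0 0 0 0 0" --pt "0 0.3 0 0 0 0 0" --pt "0 0.3 0 0 0 0 0" --pt "0 0.3 0 0 0 0 0" --pt "0 0.3 0 0 0 0 0" --pt "0 0.3 0 0 0 0 0" --pt "0 0.3 0 0 0 0 0" --pt "0 0.3 0 0 0 0 0"

```text
time: 5.25
position: [0.6615, -0.0205, 0.0537]
ee_rot: [-1.947, 2.461, -0.003]
wrist_force: [5.0, -1.7, 4.1]
finger_gap: 0.0001
```

```bash
python3 - <<'E'
from plan import *
st()
for r in (.0404,):
  for th in range(0,50,5):
    a=np.radians(38.3+th); print(th, round(100*(31.7e-3-r*np.cos(a)),2), round(-100*(r*np.sin(a)-.025),2))
E
```

```text
t 5.25 p [ 0.6615 -0.0205  0.0537] bed 0.0635 -0.0119 xang -1.803 tilt -1.0 F [ 5.03 -1.71  4.13] gap 0.0001 q [-0.14  0.31  1.65  0.    1.18  1.66]
0 -0.0 -0.0
5 0.23 -0.27
10 0.48 -0.52
15 0.76 -0.74
20 1.05 -0.94
25 1.35 -1.11
30 1.68 -1.25
35 2.01 -1.37
40 2.35 -1.46
45 2.7 -1.51
```

play_rows --pt "0 0.2 0.1 0 0 0 0" --pt "0 0.4 -0.17 0 0 0 0" --pt "0 0.65 -0.4 0 0 0 0" --pt "0 0.9 -0.6 0 0 0 0" --pt "0 1.2 -0.8 0 0 0 0" --pt "0 1.5 -0.97 0 0 0 0" --pt "0 1.8 -1.1 0 0 0 0" --pt "0 2.1 -1.2 0 0 0 0" --pt "0 2.45 -1.3 0 0 0 0" --pt "0 2.7 -1.4 0 0 0 0"

```text
time: 6.5
position: [0.6339, -0.0152, 0.0678]
ee_rot: [-1.949, 2.463, -0.003]
wrist_force: [-1.3, -3.8, 5.7]
finger_gap: -0.0001
```

```bash
python3 - <<'E'
from plan import *
st()
crop("scene","s5.png",255,210,200,150,4)
E
```

```text
t 6.5 p [ 0.6339 -0.0152  0.0678] bed 0.0355 -0.013 xang -1.803 tilt -1.0 F [-1.26 -3.82  5.73] gap -0.0001 q [-0.14  0.23  1.72 -0.    1.19  1.66]
```

View pics/s5.png

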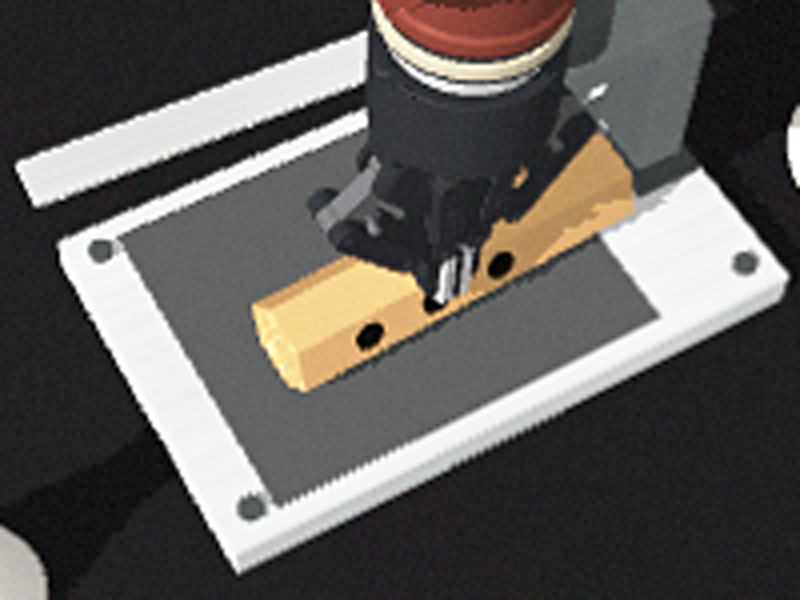

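The beam now shows its three holes on the +x slope, at crop (370,335), (435,300) and (500,265). I'll lift, back off and check that it lies flat.

play_rows --pt "0 0 -0.5 0 0 0 0" --pt "0 -0.3 -1.2 0 0 0 0" --pt "0 -1.5 -2 0 0 0 0" --pt "0 -3 -2.5 0 0 0 0" --pt "0 -4 -2.5 0 0 0 0" --pt "0 -4 -2.5 0 0 0 0" --pt "0 -4 -1.5 0 0 0 0" --pt "0 -4 -0.5 0 0 0 0" --pt "0 -4 0 0 0 0 0" --pt "0 -4 0 0 0 0 0"

```text
time: 7.8
position: [0.6717, -0.0242, 0.0667]
ee_rot: [1.949, -2.462, 0.0]
wrist_force: [0.1, 0.1, 0.4]
finger_gap: 0.0001
```

```bash
python3 - <<'E'
from plan import *
st()
crop("scene","s6.png",255,210,200,150,4)
crop("top","t6.png",195,155,200,150,4)
E
```

```text
t 7.8 p [ 0.6717 -0.0242  0.0667] bed 0.0743 -0.0131 xang -1.803 tilt -1.0 F [0.05 0.11 0.43] gap 0.0001 q [-0.15  0.31  1.62 -0.    1.21  1.66]
```

View pics/s6.png

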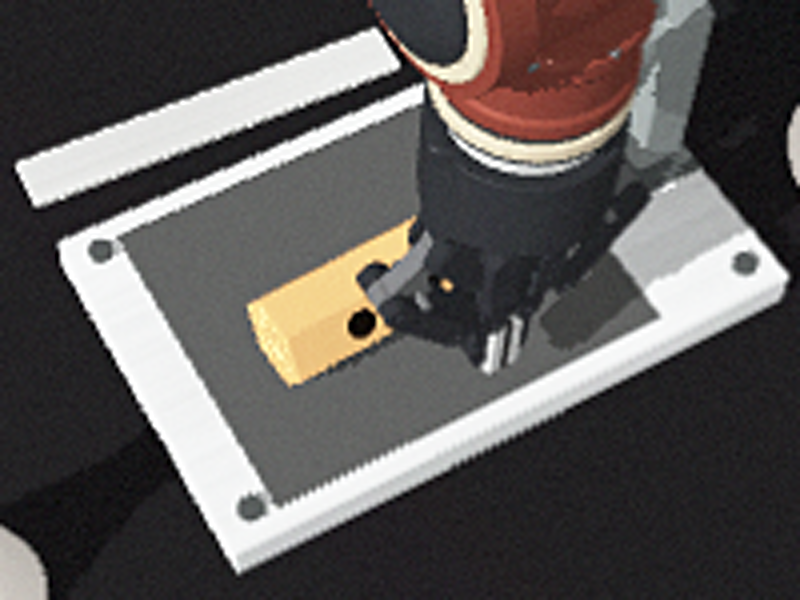

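View pics/t6.png

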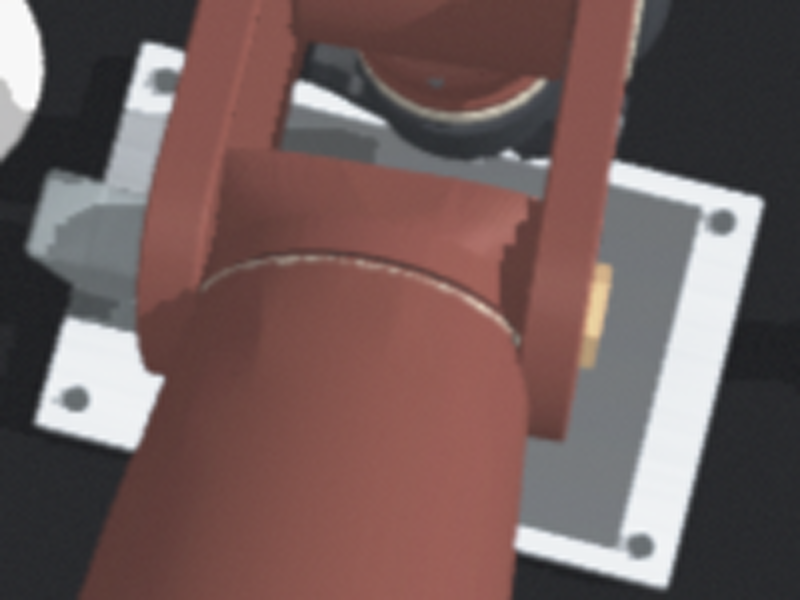

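The beam has dropped onto the next flat, with one hole visible at crop (362,323) on the upper +x slope. I'll locate its -y end.

```bash
cat > loc.py <<'E'
from plan import *
def tb(w): 
    c,s=np.cos(bed[2]),np.sin(bed[2]); d=w[:2]-bed[:2]; return round(1e3*(c*d[0]+s*d[1]),1),round(1e3*(-s*d[0]+c*d[1]),1)
T=lambda x,y:(195+x/4,155+y/4); S=lambda x,y:(255+x/4,210+y/4)
E
python3 - <<'E'
from loc import *
print("old: top axis~38.7 @-y end; sc -xtop 26.1")
print("top",tb(atz("top",T(611,265),.04)),tb(atz("top",T(592,367),.04)),tb(atz("top",T(608,278),.06)),tb(atz("top",T(598,337),.06)))
print("sc",tb(atz("scene",S(248,305),.06)),tb(atz("scene",S(296,387),.04)))
E
```

```text
old: top axis~38.7 @-y end; sc -xtop 26.1
top (np.float64(39.0), np.float64(-85.3)) (np.float64(-6.8), np.float64(-88.2)) (np.float64(29.9), np.float64(-85.2)) (np.float64(4.1), np.float64(-87.3))
sc (np.float64(3.6), np.float64(-92.8)) (np.float64(39.4), np.float64(-88.7))
```

play_rows --pt "0 0 0.7 0 0 0 0" --pt "0 0.2 1.35 0 0 0 0" --pt "0 0.8 1.35 0 0 0 0" --pt "0 1.4 1.35 0 0 0 0" --pt "0 2.0 1.35 0 0 0 0" --pt "0 2.5 1.35 0 0 0 0" --pt "0 3.0 1.35 0 0 0 0" --pt "0 3.3 1.35 0 0 0 0" --pt "0 3.5 1.35 0 0 0 0" --pt "0 3.5 1.35 0 0 0 0"

```text
time: 9.15
position: [0.6389, -0.0164, 0.0547]
ee_rot: [-1.949, 2.463, -0.004]
wrist_force: [-0.2, 0.5, 0.2]
finger_gap: 0.0001
```

```bash
python3 - <<'E'
from plan import *
st()
E
```

```text
t 9.15 p [ 0.6389 -0.0164  0.0547] bed 0.0406 -0.0131 xang -1.803 tilt -1.0 F [-0.16  0.46  0.24] gap 0.0001 q [-0.14  0.26  1.71 -0.    1.17  1.66]
```

play_rows --pt "0 0.1 0.1 0 0 0 0" --pt "0 0.2 0.1 0 0 0 0" --pt "0 0.3 0.1 0 0 0 0" --pt "0 0.35 0.1 0 0 0 0" --pt "0 0.35 0.1 0 0 0 0" --pt "0 0.35 0.1 0 0 0 0" --pt "0 0.35 0.1 0 0 0 0" --pt "0 0.35 0.1 0 0 0 0" --pt "0 0.35 0.1 0 0 0 0" --pt "0 0.35 0.1 0 0 0 0"

```text
time: 10.4
position: [0.6375, -0.0162, 0.0556]
ee_rot: [-1.947, 2.46, -0.01]
wrist_force: [5.5, -2.1, 5.1]
finger_gap: -0.0002
```

```bash
python3 - <<'E'
from plan import *
st()
E
```

```text
t 10.4 p [ 0.6375 -0.0162  0.0556] bed 0.0392 -0.0131 xang -1.803 tilt -1.0 F [ 5.45 -2.11  5.1 ] gap -0.0002 q [-0.14  0.25  1.72 -0.    1.17  1.66]
```

play_rows --pt "0 0.2 0.1 0 0 0 0" --pt "0 0.4 -0.15 0 0 0 0" --pt "0 0.67 -0.36 0 0 0 0" --pt "0 0.95 -0.55 0 0 0 0" --pt "0 1.25 -0.73 0 0 0 0" --pt "0 1.55 -0.88 0 0 0 0" --pt "0 1.87 -1.0 0 0 0 0" --pt "0 2.2 -1.1 0 0 0 0" --pt "0 2.5 -1.2 0 0 0 0" --pt "0 2.7 -1.3 0 0 0 0"

```text
time: 11.65
position: [0.6096, -0.0106, 0.0683]
ee_rot: [-1.949, 2.463, -0.008]
wrist_force: [-1.1, -3.3, 4.7]
finger_gap: -0.0003
```

```bash
python3 - <<'E'
from plan import *
st()
crop("scene","s7.png",255,210,200,150,4)
E
```

```text
t 11.65 p [ 0.6096 -0.0106  0.0683] bed 0.0108 -0.0141 xang -1.803 tilt -1.0 F [-1.12 -3.34  4.68] gap -0.0003 q [-0.14  0.18  1.78 -0.    1.18  1.67]
```

View pics/s7.png

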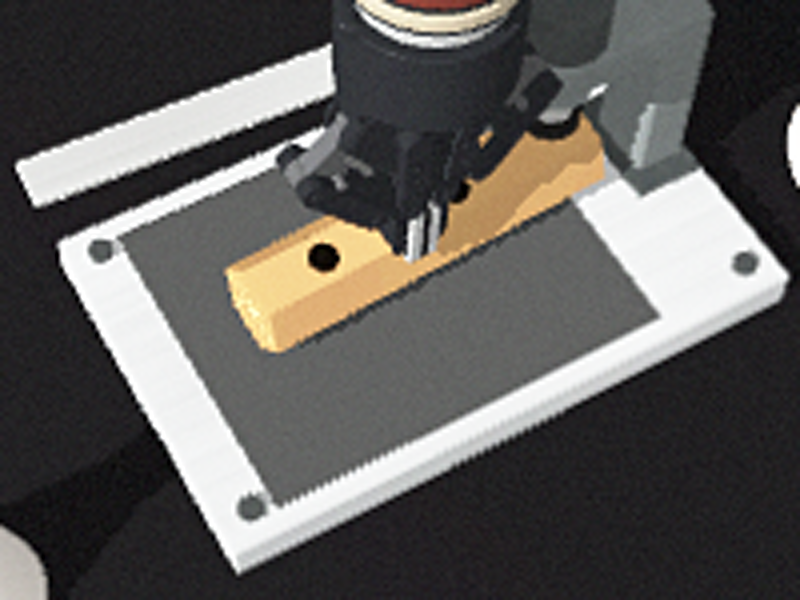

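play_rows --pt "0 0 -0.5 0 0 0 0" --pt "0 -0.3 -1.2 0 0 0 0" --pt "0 -1.5 -2 0 0 0 0" --pt "2 -2.5 -4 0 0 0 0" --pt "5 -2 -8 0 0 0 0" --pt "9 -1 -12 0 0 0 0" --pt "14 0 -15 0 0 0 0" --pt "20 3 -17 0 0 0 0" --pt "25 5 -17 0 0 0 0" --pt "30 8 -17 0 0 0 0"

```text
time: 12.95
position: [0.461, -0.2866, 0.2414]
ee_rot: [-1.948, 2.464, -0.013]
wrist_force: [-0.5, -0.3, -0.3]
finger_gap: 0.0002
```

```bash
python3 - <<'E'
from plan import *
st()
crop("scene","s8.png",255,160,200,150,4)
crop("top","t8.png",195,155,200,150,4)
E
```

```text
t 12.95 p [ 0.461  -0.2866  0.2414] bed -0.0705 -0.3169 xang -1.804 tilt -1.0 F [-0.48 -0.25 -0.28] gap 0.0002 q [-0.69 -0.15  1.81 -0.    1.48  1.11]
```

View pics/s8.png

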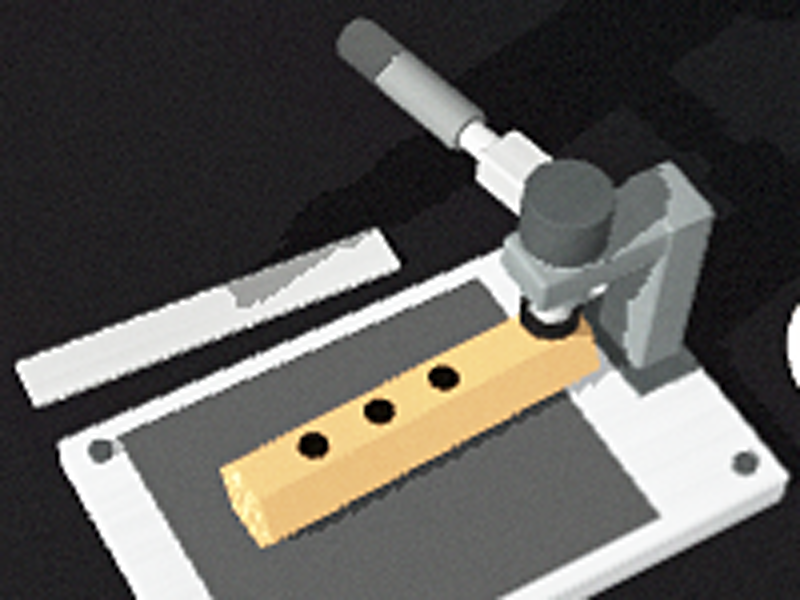

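View pics/t8.png

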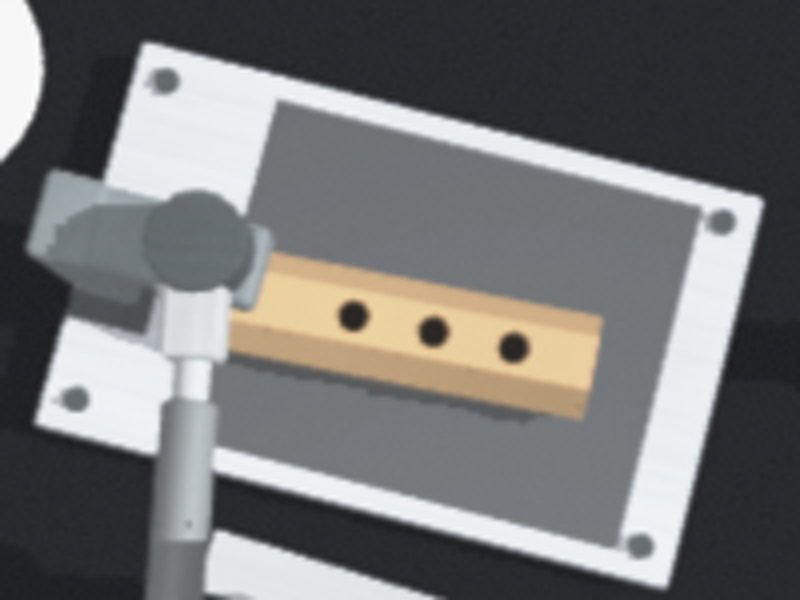

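Roll done: the drilled face is up, with holes at top-crop (353,316), (433,331) and (513,347), and the +y end lies under the foot. The lever hasn't moved. Next I'll pre-position for it.

```bash
cat >> plan.py <<'E'
AX=np.array([.608,.0754])
def lev(phi,d=.022,r=.105,z=.141):
    return (np.r_[AX+r*np.array([np.cos(phi),np.sin(phi)])-d*np.array([np.sin(phi),-np.cos(phi)]),z],phi-np.pi)
def levstate(r=.105):
    o=st(); v=o['position'][:2]-AX; rho=np.hypot(*v); a=np.arctan2(v[1],v[0])%(2*np.pi)
    # lever angle with d=.022
    phi=a-np.arcsin(.022/rho); t=np.array([np.sin(phi),-np.cos(phi)]); F=o['wrist_force'][:2]
    print("phi",round(phi,3),"r",round(rho*np.cos(np.arcsin(.022/rho)),4),"tau est",round(-float(F@t)*rho,3),"radial F",round(float(F@[np.cos(phi),np.sin(phi)]),2))
    return phi
E
python3 - <<'E'
from plan import *
print(b2w(-.010,.07,0))
rows([lev(3.10,.05,z=.2),lev(3.10,.05)])
E
```

```text
[0.60871795 0.07606241 0.        ]
[-31.92, 3.46, 3.88, 0.002, -0.008, -1.768]
[-31.96, 3.49, 9.78, 0.002, -0.008, -1.768]
```

play_rows --pt "-3 0.3 0 0 0 -0.17 0" --pt "-7 0.7 0.5 0 0 -0.35 0" --pt "-11 1.1 1 0 0 -0.53 0" --pt "-15 1.5 1.5 0 0 -0.7 0" --pt "-19 1.9 2 0 0 -0.88 0" --pt "-22 2.3 2.5 0 0 -1.06 0" --pt "-25 2.7 3 0 0 -1.24 0" --pt "-28 3 3.5 0 0 -1.42 0" --pt "-31 3.3 3.8 0 0 -1.6 0" --pt "-31.9 3.5 3.9 0 0 -1.77 0"

```text
time: 14.3
position: [0.5013, 0.0307, 0.201]
ee_rot: [3.135, -0.051, 0.007]
wrist_force: [-0.3, 0.9, -0.1]
finger_gap: 0.0
```

```bash
python3 - <<'E'
from plan import *
levstate()
rows([lev(3.10,.05),lev(3.10,.026)])
E
```

```text
t 14.3 p [0.5013 0.0307 0.201 ] bed -0.1042 0.0012 xang -0.032 tilt -1.0 F [-0.3   0.88 -0.11] gap 0.0 q [-0.08 -0.22  1.94 -0.01  1.42 -0.05]
phi 3.347 r 0.1136 tau est -0.107 radial F 0.11
[-0.05, 0.05, 6.0, 0.006, -0.004, 0.009]
[-0.03, -2.35, 5.99, 0.006, -0.004, 0.009]
```

play_rows --pt "0 0 2 0 0 0 0" --pt "0 0 4 0 0 0 0" --pt "0 0 6 0 0 0 0" --pt "0 -0.4 6 0 0 0 0" --pt "0 -0.9 6 0 0 0 0" --pt "0 -1.3 6 0 0 0 0" --pt "0 -1.7 6 0 0 0 0" --pt "0 -2.0 6 0 0 0 0" --pt "0 -2.2 6 0 0 0 0" --pt "0 -2.3 6 0 0 0 0"

```text
time: 15.55
position: [0.5022, 0.0534, 0.1409]
ee_rot: [3.135, -0.05, 0.007]
wrist_force: [0.6, 0.1, -0.3]
finger_gap: 0.0004
```

```bash
python3 - <<'E'
from plan import *
levstate()
crop("scene","s9.png",255,130,200,150,4)
for p in (3.1,3.0,2.9,2.8,2.7,2.6,2.5,2.4): rows([lev(p)])
E
```

```text
t 15.55 p [0.5022 0.0534 0.1409] bed -0.1084 0.0235 xang -0.032 tilt -1.0 F [ 0.58  0.09 -0.26] gap 0.0004 q [-0.04 -0.16  1.98 -0.01  1.31 -0.  ]
phi 3.142 r 0.1058 tau est -0.01 radial F -0.58
[-0.02, -0.43, -0.02, 0.006, -0.004, 0.009]
[-0.18, -1.49, -0.03, 0.006, -0.005, 0.109]
[-0.23, -2.57, -0.03, 0.006, -0.005, 0.209]
[-0.17, -3.64, -0.04, 0.006, -0.005, 0.309]
[-0.01, -4.7, -0.04, 0.005, -0.006, 0.409]
[0.26, -5.73, -0.05, 0.005, -0.006, 0.509]
[0.63, -6.74, -0.05, 0.005, -0.006, 0.609]
[1.1, -7.7, -0.06, 0.004, -0.006, 0.709]
```

View pics/s9.png

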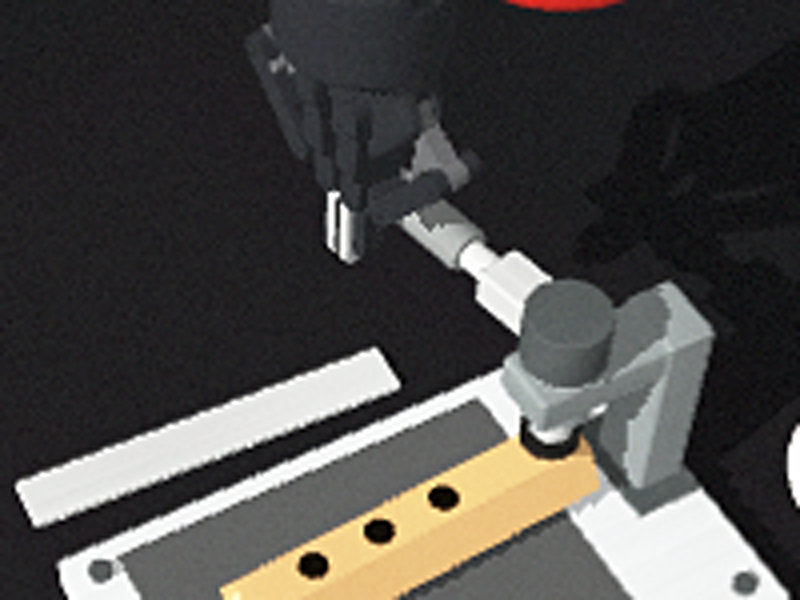

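The fingers stand beside the grip. I'll push the first 0.6 rad, which is within the guaranteed free travel.

play_rows --pt "0 -0.4 0 0 0 0.01 0" --pt "-0.1 -1.0 0 0 0 0.06 0" --pt "-0.18 -1.5 0 0 0 0.11 0" --pt "-0.22 -2.0 0 0 0 0.16 0" --pt "-0.23 -2.6 0 0 0 0.21 0" --pt "-0.17 -3.6 0 0 0 0.31 0" --pt "0 -4.7 0 0 0 0.41 0" --pt "0.26 -5.7 0 0 0 0.51 0" --pt "0.63 -6.7 0 0 0 0.61 0" --pt "0.63 -6.7 0 0 0 0.61 0"

```text
time: 16.85
position: [0.51, 0.1204, 0.1403]
ee_rot: [2.975, -0.989, 0.006]
wrist_force: [-3.8, -1.4, 2.3]
finger_gap: 0.0001
```

```bash
python3 - <<'E'
from plan import *
levstate()
crop("top","t10.png",195,130,200,150,4)
for p in (2.5,2.4,2.3,2.25,2.2): rows([lev(p)])
E
```

```text
t 16.85 p [0.51   0.1204 0.1403] bed -0.1163 0.0904 xang -0.642 tilt -1.0 F [-3.83 -1.4   2.26] gap 0.0001 q [ 0.09 -0.11  1.94 -0.01  1.31  0.74]
phi 2.506 r 0.1055 tau est 0.366 radial F 2.25
[0.03, -0.06, -0.08, 0.004, -0.006, 0.0]
[-0.14, -1.12, -0.08, 0.004, -0.006, 0.1]
[-0.2, -2.19, -0.09, 0.003, -0.006, 0.2]
[-0.19, -2.73, -0.09, 0.003, -0.007, 0.25]
[-0.15, -3.27, -0.09, 0.003, -0.007, 0.3]
```

View pics/t10.png

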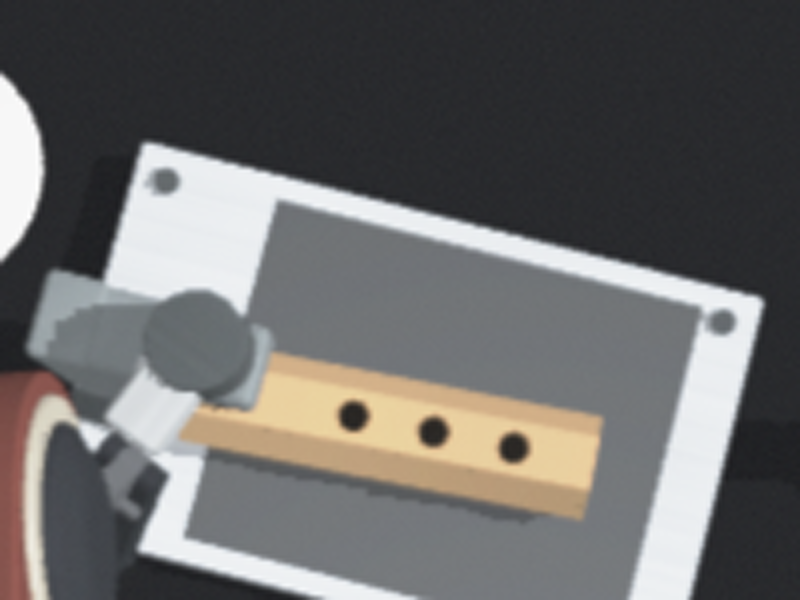

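The lever has turned with the finger, and the hub block now points to crop (130,405). I'll carry on to about 0.9 rad.

play_rows --pt "-0.03 -0.35 0 0 0 0.03 0" --pt "-0.06 -0.65 0 0 0 0.06 0" --pt "-0.1 -0.95 0 0 0 0.09 0" --pt "-0.14 -1.25 0 0 0 0.12 0" --pt "-0.17 -1.6 0 0 0 0.15 0" --pt "-0.18 -1.9 0 0 0 0.18 0" --pt "-0.2 -2.2 0 0 0 0.21 0" --pt "-0.2 -2.5 0 0 0 0.24 0" --pt "-0.19 -2.85 0 0 0 0.27 0" --pt "-0.16 -3.2 0 0 0 0.3 0"

```text
time: 18.15
position: [0.5265, 0.1468, 0.1399]
ee_rot: [2.793, -1.423, 0.003]
wrist_force: [-7.3, -1.0, 4.8]
finger_gap: 0.0001
```

```bash
python3 - <<'E'
from plan import *
levstate()
for p in (2.2,2.15,2.1,2.05,2.0): rows([lev(p)])
E
```

```text
t 18.15 p [0.5265 0.1468 0.1399] bed -0.1063 0.1199 xang -0.942 tilt -1.0 F [-7.26 -0.97  4.8 ] gap 0.0001 q [ 0.14 -0.05  1.89 -0.01  1.31  1.08]
phi 2.218 r 0.1061 tau est 0.691 radial F 3.61
[0.07, -0.19, -0.11, 0.006, -0.005, -0.001]
[-0.03, -0.72, -0.11, 0.006, -0.005, 0.049]
[-0.1, -1.25, -0.12, 0.006, -0.005, 0.099]
[-0.15, -1.78, -0.12, 0.005, -0.005, 0.149]
[-0.16, -2.32, -0.12, 0.005, -0.005, 0.199]
```

play_rows --pt "0 -0.3 0 0 0 0.01 0" --pt "0 -0.5 0 0 0 0.025 0" --pt "-0.02 -0.65 0 0 0 0.04 0" --pt "-0.05 -0.8 0 0 0 0.055 0" --pt "-0.07 -0.95 0 0 0 0.07 0" --pt "-0.1 -1.1 0 0 0 0.085 0" --pt "-0.12 -1.25 0 0 0 0.1 0" --pt "-0.13 -1.45 0 0 0 0.12 0" --pt "-0.14 -1.6 0 0 0 0.135 0" --pt "-0.15 -1.8 0 0 0 0.15 0"

```text
time: 19.4
position: [0.5388, 0.1588, 0.1397]
ee_rot: [2.676, -1.628, -0.002]
wrist_force: [-6.9, -1.1, 4.7]
finger_gap: 0.0
```

```bash
python3 - <<'E'
from plan import *
p0=levstate()
for d in (.05,.1,.15): rows([lev(p0-d)])
E
```

```text
t 19.4 p [0.5388 0.1588 0.1397] bed -0.0971 0.1344 xang -1.093 tilt -1.0 F [-6.93 -1.14  4.74] gap 0.0 q [ 0.16 -0.01  1.85 -0.01  1.31  1.25]
phi 2.059 r 0.1061 tau est 0.721 radial F 2.25
[0.01, -0.53, -0.13, 0.008, -0.004, 0.039]
[-0.07, -1.06, -0.14, 0.008, -0.004, 0.089]
[-0.12, -1.59, -0.14, 0.008, -0.004, 0.139]
```

Still free turning at 0.7 N m, 1.04 rad in so far. Same step again.

play_rows --pt "0 -0.3 0 0 0 0.01 0" --pt "0 -0.5 0 0 0 0.025 0" --pt "-0.02 -0.65 0 0 0 0.04 0" --pt "-0.05 -0.8 0 0 0 0.055 0" --pt "-0.07 -0.95 0 0 0 0.07 0" --pt "-0.1 -1.1 0 0 0 0.085 0" --pt "-0.12 -1.25 0 0 0 0.1 0" --pt "-0.13 -1.45 0 0 0 0.12 0" --pt "-0.14 -1.6 0 0 0 0.135 0" --pt "-0.15 -1.8 0 0 0 0.15 0"

```text
time: 20.65
position: [0.5527, 0.1688, 0.1397]
ee_rot: [2.545, -1.824, -0.007]
wrist_force: [-7.6, 0.3, 5.3]
finger_gap: -0.0002
```

```bash
python3 - <<'E'
from plan import *
p0=levstate()
for d in (.05,.1,.15): rows([lev(p0-d)])
E
```

```text
t 20.65 p [0.5527 0.1688 0.1397] bed -0.0858 0.1474 xang -1.244 tilt -0.9999 F [-7.6   0.29  5.26] gap -0.0002 q [ 0.17  0.03  1.81 -0.    1.31  1.41]
phi 1.901 r 0.1063 tau est 0.77 radial F 2.74
[0.03, -0.53, -0.14, 0.011, -0.003, 0.047]
[-0.04, -1.06, -0.15, 0.011, -0.003, 0.097]
[-0.08, -1.59, -0.15, 0.011, -0.003, 0.147]
```

play_rows --pt "0 -0.3 0 0 0 0.01 0" --pt "0 -0.45 0 0 0 0.02 0" --pt "0 -0.55 0 0 0 0.03 0" --pt "0 -0.65 0 0 0 0.04 0" --pt "-0.02 -0.75 0 0 0 0.05 0" --pt "-0.03 -0.85 0 0 0 0.06 0" --pt "-0.04 -0.95 0 0 0 0.07 0" --pt "-0.05 -1.05 0 0 0 0.08 0" --pt "-0.06 -1.15 0 0 0 0.09 0" --pt "-0.07 -1.25 0 0 0 0.1 0"

```text
time: 21.9
position: [0.563, 0.1743, 0.1397]
ee_rot: [2.449, -1.948, -0.012]
wrist_force: [-7.3, 1.4, 4.5]
finger_gap: -0.0
```

```bash
python3 - <<'E'
from plan import *
p0=levstate()
crop("scene","s11.png",305,130,200,150,4)
E
```

```text
t 21.9 p [0.563  0.1743 0.1397] bed -0.077 0.1551 xang -1.344 tilt -0.9999 F [-7.35  1.44  4.48] gap -0.0 q [ 0.18  0.06  1.78 -0.    1.32  1.52]
phi 1.794 r 0.1064 tau est 0.744 radial F 3.03
```

View pics/s11.png

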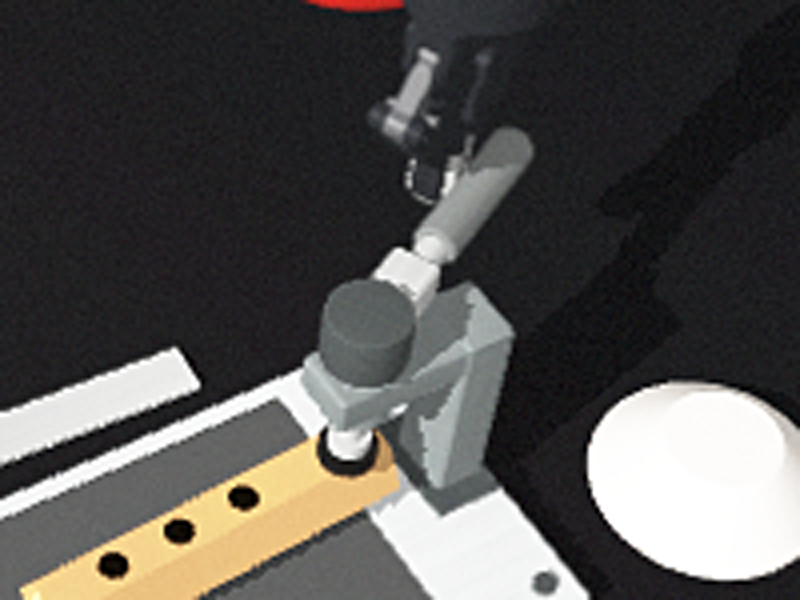

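The foot has come down, is close to the beam, and isn't loaded yet. Continuing.

play_rows --pt "0 -0.3 0 0 0 0.01 0" --pt "0 -0.45 0 0 0 0.025 0" --pt "0 -0.6 0 0 0 0.04 0" --pt "-0.02 -0.7 0 0 0 0.05 0" --pt "-0.04 -0.85 0 0 0 0.065 0" --pt "-0.05 -0.95 0 0 0 0.08 0" --pt "-0.06 -1.1 0 0 0 0.09 0" --pt "-0.07 -1.2 0 0 0 0.1 0" --pt "-0.08 -1.35 0 0 0 0.11 0" --pt "-0.1 -1.5 0 0 0 0.12 0"

```text
time: 23.2
position: [0.5763, 0.1794, 0.1396]
ee_rot: [2.326, -2.091, -0.016]
wrist_force: [-7.8, 0.6, 4.4]
finger_gap: -0.0001
```

```bash
python3 - <<'E'
from plan import *
p0=levstate()
E
```

```text
t 23.2 p [0.5763 0.1794 0.1396] bed -0.0653 0.1631 xang -1.465 tilt -0.9999 F [-7.81  0.56  4.4 ] gap -0.0001 q [ 0.18  0.09  1.74 -0.    1.32  1.64]
phi 1.663 r 0.1065 tau est 0.84 radial F 1.28
```

play_rows --pt "0 -0.25 0 0 0 0.01 0" --pt "0 -0.35 0 0 0 0.015 0" --pt "0 -0.42 0 0 0 0.02 0" --pt "0 -0.5 0 0 0 0.03 0" --pt "0 -0.57 0 0 0 0.04 0" --pt "-0.02 -0.65 0 0 0 0.05 0" --pt "-0.03 -0.72 0 0 0 0.055 0" --pt "-0.04 -0.8 0 0 0 0.06 0" --pt "-0.04 -0.88 0 0 0 0.065 0" --pt "-0.05 -0.95 0 0 0 0.07 0"

```text
time: 24.45
position: [0.584, 0.1815, 0.1396]
ee_rot: [2.249, -2.17, -0.022]
wrist_force: [-9.6, 0.6, 5.7]
finger_gap: -0.0001
```

```bash
python3 - <<'E'
from plan import *
p0=levstate()
E
```

```text
t 24.45 p [0.584  0.1815 0.1396] bed -0.0583 0.167 xang -1.535 tilt -0.9998 F [-9.6   0.64  5.67] gap -0.0001 q [0.18 0.11 1.72 0.   1.33 1.71]
phi 1.59 r 0.1066 tau est 1.043 radial F 0.82
```

Torque is rising (1.04 N m), so the foot is on the beam. Short steps from here.

play_rows --pt "0 -0.25 0 0 0 0.01 0" --pt "0 -0.33 0 0 0 0.015 0" --pt "0 -0.4 0 0 0 0.02 0" --pt "0 -0.47 0 0 0 0.03 0" --pt "0 -0.55 0 0 0 0.04 0" --pt "0 -0.62 0 0 0 0.045 0" --pt "-0.02 -0.7 0 0 0 0.05 0" --pt "-0.02 -0.75 0 0 0 0.055 0" --pt "-0.03 -0.8 0 0 0 0.06 0" --pt "-0.03 -0.85 0 0 0 0.065 0"

```text
time: 25.7
position: [0.59, 0.1829, 0.1396]
ee_rot: [2.175, -2.239, -0.029]
wrist_force: [-11.5, 1.2, 6.4]
finger_gap: 0.0002
```

```bash
python3 - <<'E'
from plan import *
p0=levstate()
E
```

```text
t 25.7 p [0.59   0.1829 0.1396] bed -0.0527 0.1697 xang -1.6 tilt -0.9996 F [-11.52   1.24   6.41] gap 0.0002 q [0.18 0.13 1.7  0.   1.34 1.78]
phi 1.533 r 0.1067 tau est 1.259 radial F 0.81
```

play_rows --pt "0 -0.25 0 0 0 0.01 0" --pt "0 -0.35 0 0 0 0.015 0" --pt "0 -0.42 0 0 0 0.02 0" --pt "0 -0.5 0 0 0 0.03 0" --pt "0 -0.57 0 0 0 0.04 0" --pt "-0.02 -0.65 0 0 0 0.05 0" --pt "-0.03 -0.72 0 0 0 0.055 0" --pt "-0.04 -0.8 0 0 0 0.06 0" --pt "-0.04 -0.88 0 0 0 0.065 0" --pt "-0.05 -0.95 0 0 0 0.07 0"

```text
time: 26.95
position: [0.5973, 0.1839, 0.1397]
ee_rot: [2.092, -2.31, -0.036]
wrist_force: [-11.3, 2.0, 7.6]
finger_gap: -0.0003
```

```bash
python3 - <<'E'
from plan import *
p0=levstate()
crop("scene","s12.png",305,130,200,150,4)
E
```

```text
t 26.95 p [0.5973 0.1839 0.1397] bed -0.0459 0.1724 xang -1.67 tilt -0.9994 F [-11.34   2.03   7.56] gap -0.0003 q [0.18 0.15 1.68 0.01 1.35 1.85]
phi 1.466 r 0.1068 tau est 1.254 radial F 0.83
```

View pics/s12.png

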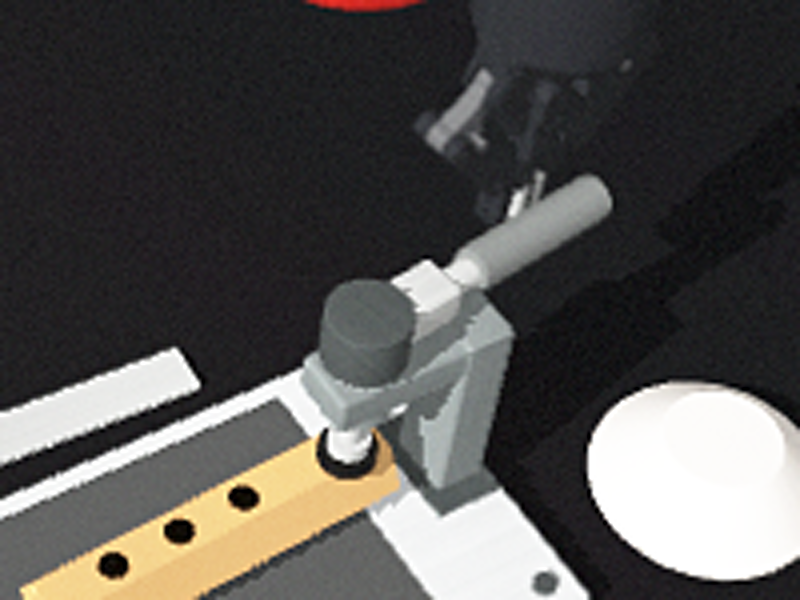

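Torque has peaked at about 1.25 N m and the lever seems to be starting to give. One more small step.

play_rows --pt "0 -0.25 0 0 0 0.01 0" --pt "0 -0.33 0 0 0 0.015 0" --pt "0 -0.4 0 0 0 0.02 0" --pt "0 -0.47 0 0 0 0.03 0" --pt "0 -0.55 0 0 0 0.04 0" --pt "0 -0.62 0 0 0 0.045 0" --pt "-0.02 -0.7 0 0 0 0.05 0" --pt "-0.02 -0.75 0 0 0 0.055 0" --pt "-0.03 -0.8 0 0 0 0.06 0" --pt "-0.03 -0.85 0 0 0 0.065 0"

```text
time: 28.25
position: [0.6038, 0.1845, 0.1397]
ee_rot: [2.013, -2.374, -0.042]
wrist_force: [-9.6, 1.6, 7.5]
finger_gap: -0.0
```

```bash
python3 - <<'E'
from plan import *
p0=levstate()
E
```

```text
t 28.25 p [0.6038 0.1845 0.1397] bed -0.0397 0.1744 xang -1.735 tilt -0.9992 F [-9.62  1.58  7.52] gap -0.0 q [0.17 0.17 1.66 0.01 1.35 1.91]
phi 1.406 r 0.1069 tau est 1.064 radial F -0.01
```

Torque fell to 1.06 N m with the lever about 0.13 rad past the peak, so it has clicked. I'll nudge 3 mm more for margin, well short of the stop, and then back off.

play_rows --pt "0 -0.3 0 0 0 0.01 0" --pt "0 -0.45 0 0 0 0.02 0" --pt "0 -0.5 0 0 0 0.03 0" --pt "0 -0.2 0 0 0 0.02 0" --pt "0 0.2 0 0 0 0 0" --pt "0 0.7 0 0 0 0 0" --pt "0 1.2 0 0 0 0 0" --pt "0 1.8 0 0 0 0 0" --pt "0 2.5 0 0 0 0 0" --pt "0 3.5 0 0 0 0 0"

```text
time: 29.5
position: [0.5693, 0.1904, 0.1413]
ee_rot: [2.014, -2.375, -0.042]
wrist_force: [0.8, -0.6, -0.0]
finger_gap: -0.0004
```

```bash
python3 - <<'E'
from plan import *
p0=levstate()
crop("scene","s13.png",305,130,200,150,4)
E
```

```text
t 29.5 p [0.5693 0.1904 0.1413] bed -0.0746 0.1723 xang -1.735 tilt -0.9993 F [ 0.82 -0.6  -0.01] gap -0.0004 q [0.19 0.1  1.74 0.01 1.35 1.93]
phi 1.713 r 0.1193 tau est -0.088 radial F -0.71
```

View pics/s13.png

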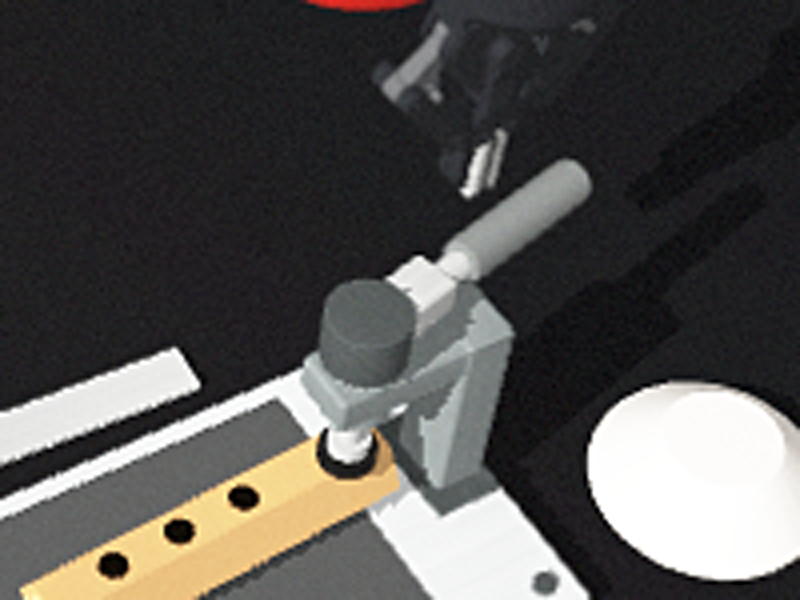

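```bash
python3 - <<'E'
from plan import *
for p in (1.794,1.466,1.406,1.37,1.5,1.52,1.54,1.56,1.58,1.6):
    uv=proj("scene",[[*(AX+.14*np.array([np.cos(p),np.sin(p)])),.147]])[0]; print(p,((uv-[305,130])*4).round(1))
E
```

```text
1.794 [515.1 148.9]
1.466 [595.1 199.1]
1.406 [607.7 210.2]
1.37 [615.  217.2]
1.5 [587.6 193.1]
1.52 [583.1 189.6]
1.54 [578.5 186.2]
1.56 [573.9 182.8]
1.58 [569.2 179.6]
1.6 [564.4 176.4]
```

After release the grip end sits at crop (575,177), which is a lever angle of about 1.56 rad. It was pushed to about 1.38, so it sprang back about 0.18 rad and the click is confirmed. I'll lift clear and check.

play_rows --pt "0 0.5 -1 0 0 0 0" --pt "0 1 -3 0 0 0 0" --pt "0 2 -6 0 0 0 0" --pt "0 4 -9 0 0 0 0" --pt "0 7 -12 0 0 0 0" --pt "0 10 -14 0 0 0 0" --pt "0 13 -14 0 0 0 0" --pt "0 15 -14 0 0 0 0" --pt "0 15 -14 0 0 0 0" --pt "0 15 -14 0 0 0 0"

```text
time: 30.8
position: [0.4264, 0.2148, 0.288]
ee_rot: [2.015, -2.375, -0.042]
wrist_force: [-0.2, -0.2, -0.1]
finger_gap: 0.0002
```

```bash
python3 - <<'E'
from plan import *
st()
im=manip.get_image("scene")[:,:,::-1]; cv2.imwrite("pics/s14.png",im)
crop("","s14c.png",305,130,200,150,4,im)
im=manip.get_image("top")[:,:,::-1]; cv2.imwrite("pics/t14.png",im)
E
```

```text
t 30.8 p [0.4264 0.2148 0.288 ] bed -0.2193 0.1631 xang -1.735 tilt -0.9993 F [-0.15 -0.22 -0.07] gap 0.0002 q [ 0.3  -0.31  1.86  0.01  1.62  2.04]
```

View pics/s14c.png

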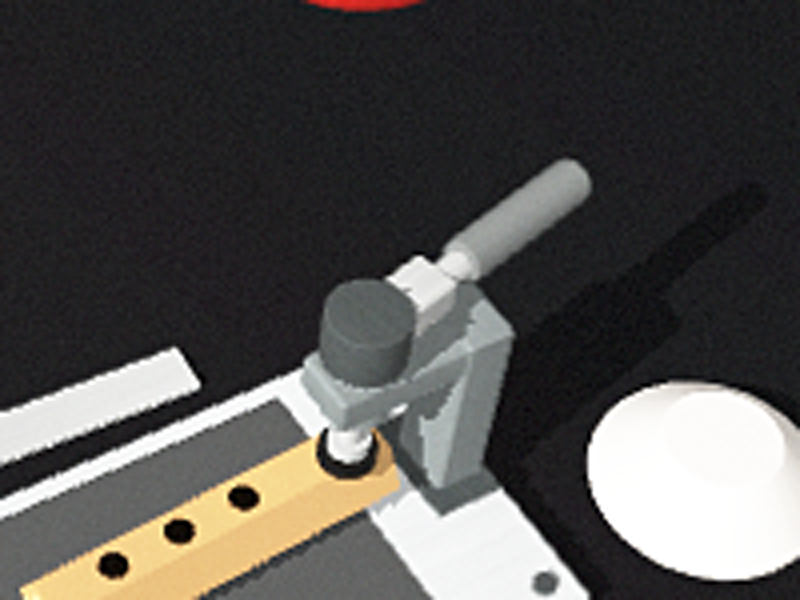

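View pics/s14.png

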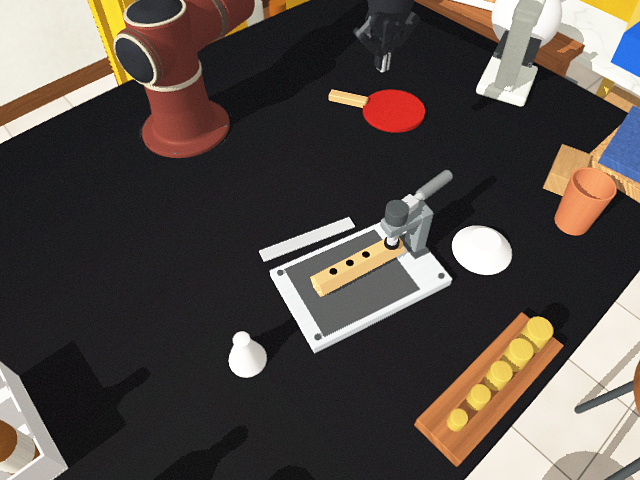

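View pics/t14.png

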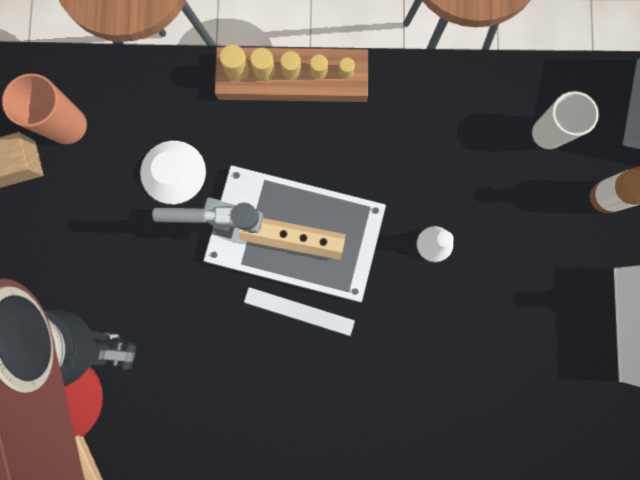

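The beam is flat with its three holes up, at top-view (283,234), (303,238) and (323,242), and the foot is on its end. The lever is at rest and unchanged since release. The shuttlecock (435,244), marker disc (173,172) and rule are where they were, and the robot is clear. Handing in.

```bash
python3 -c "
from cell import manip
print(manip.hand_in())"
```

```text
the job is handed in; nothing more can be done
None
```

I rolled the beam two flats towards the robot, so its drilled face is up and its end lies under the foot. Then I pushed the torque lever clockwise until it clicked, backed off and handed in at about 31 s.

- **Click:** the torque was steady at 0.7–0.8 N m while the lever turned freely, rose to a peak of about 1.25 N m, then fell to 1.06 N m. I pushed about 3 mm further for margin instead of stopping at that point. The lever gave way about 0.18 rad, short of the 0.42 rad limit, and sprang back by the same amount on release.
- **Final pictures:** the beam lies flat along the bed with the three holes up and the foot on its end. The lever stayed put after release, and the shuttlecock, marker disc and rule are unmoved by eye. The robot is well clear, with wrist force about zero.
- **Not checked directly:** I could not measure the foot's force on the beam, so I inferred it from the torque rise and the click. That the lever is back in line with its spindle to within 4 mm is also inferred, because only the lever's own angle shows in the pictures.
- **Disagreement:** no check failed. One bed corner in the scene view was 3.4 px off the fit, while the others agreed to within about 1 px.

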